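Cap the oil canister

TASK

Lift the oil canister off its drip stand by the handle, set it down upright in the middle of the rubber mat, where it cannot skid, and let go of it. Then put the round snap cap on its spout and press straight down, through the click, until the cap is fully home. The program finishes while still pressing: keep the cap pushed down with a firm, steady push (some 10 to 30 N) and do not let up; leave the things lying about where they are.

Things in the scene. Friction and masses are not known exactly. Their poses are not given: they have to be found in the camera images.
- stand: Drip stand, fixed: dark steel slatted rack 192 x 96 mm, its top 60 mm above the counter, over a shallow pan. Four corner stops rise 10 mm above that top with 4 mm of play round the canister, so lift straight up. Origin: centre of its foot on the counter; x along its length. Stand and mat change sides from run to run.
- mat_middle (a point): Flat black ribbed rubber mat, fixed, 220 x 190 x 4 mm, level. This point is the centre of its top face; x along its 220 mm side. The canister, turned any way, fits on it when centred.
- canister: White oil canister, about 0.4 to 0.6 kg, loose, at first on the stand with its length along the stand's: 180 (x) x 84 (y) x 105 mm (z) without handle and spout. Origin: centre of its underside; z up; x along its length, towards the spout. The handle is above its centre of mass.
- handle (a point): Middle of the canister's handle bar, axes as the canister's: round bar 15 mm thick along x, straight for 38 mm, 146 mm above the underside and 15 mm to -x of the centre; 33 mm of air under it; its posts come down 35 mm to either side. Pinch it from above, closing along y.
- spout_tip (a point): Centre of the spout stub's open top, axes as the canister's: 60 mm to +x of the canister's centre, 135 mm above its underside. A cone, 18 mm across at the tip, 27 mm at 6 mm below it; a bead 35 mm across 17.5 mm below the tip; 30 mm across under it. The near handle post is 40 mm away in -x, and the handle tops out 19 mm above the tip: fingers holding the cap fit best at the spout's +y and -y sides.
- cap_middle (a point): Black ribbed snap cap, round, 50 mm across, 33 mm tall, about 0.1 kg, standing on the counter with its closed top up, open below. This point is its centre, half-way up (16.5 mm); z up. Its shell is stiff and may be gripped. Ribs inside centre it on the spout when it is set on within about 3 mm.
- cap_ceiling (a point): Centre of the cap's inner ceiling, 28.5 mm above its open rim and 4.5 mm below its top. Home: this point meets spout_tip.
- cap: The same cap; origin at the centre of its open rim. Six sprung tongues inside catch under the spout's bead. Set on the spout it rests on the bead about 9 mm short of home; pressing takes a force that rises to about 14 N (10 to 20 N), drops at the click some 4 mm short of home, and rises again when the ceiling meets the spout's tip: a light push does not click it.
- small_box: Bystander, loose: blue open cardboard box, 76 x 87 x 64 mm. Origin: centre of its underside.
- grease_tin: Bystander, loose: round green grease tin with a white lid, 73 mm across, 48 mm tall. Origin: centre of its underside.
- bearing: Bystander, loose: ball bearing lying flat, a steel ring 52 mm across, 15 mm tall. Origin: centre of its underside.
- tape_measure: Bystander, loose: yellow tape measure standing on its edge, 32 x 80 x 62 mm tall. Origin: centre of its underside.
- pliers: Bystander, loose: red-handled pliers lying flat, 44 x 146 x 12 mm. Origin: centre of its underside.
- screwdriver: Bystander, loose: screwdriver, 210 mm long, 31 mm thick, lying. Origin: centre of its underside.
Mind the look-alikes: they are no part of the job. What is shaped like the cap but blue is not meant.

How it is judged:
By the outcome, as a careful person would: the job done as asked, in the order asked, and still so for the second after the job is handed in, while the arm keeps its last pose, push and grip.
It also fails if it takes over 69 s, if anything falls off the work surface, if the arm or the gripper's body presses on something with over 40 N, if the wrist force passes 120 N, or if a joint passes its speed limit or range.

ROBOT

A 6-joint arm with a two-finger parallel gripper is mounted at the origin on a cart in front of the work surface, level with it; the furniture and walls round the work are solid. World frame = base frame: x ahead of the robot, y to its left, z up, the work surface at z = 0. Lengths are in m, angles in rad, forces in N, time in s.
With the tool pointing down it reaches from about 0.325 to 0.75 m from the base axis. Payload 7.6 kg.
Tool frame: the origin (TCP) lies midway between the tips of the shut fingers; the grasp point (between the pads) lies 19 mm behind it; z points along the fingers, y is the line along which they close (so a half turn about z gives the same grasp; the last joint's range is limited). The gripper opens to 85 mm and grips with 20 to 120 N. Pads are 22 mm wide; open, the fingers measure 114 mm over their backs; the gripper's body (76 mm by 85 mm) begins 54 mm behind the grasp point. The pads swing forward as they close: fully open they stand 13 mm farther back than shut.
Start: joints at [-1.417, 0.052, 1.401, -0, 1.689, -0.07], TCP at [0.117, -0.512, 0.231] pointing down, gripper open.
Joint ranges: [-2.9, 2.9], [-0.91, 2.17], [0.12, 2.37], [-1.06, 4.2], [0.26, 2.73], [-2.93, 2.93]. Speed limits (rad/s): [2.57, 2.57, 3.01, 3.14, 3.14, 3.14].

INTERFACE

Orientations are given as [roll, pitch, yaw] about the fixed x, y, z axes, in that order (R = Rz(yaw) Ry(pitch) Rx(roll)).
In Python, from rig import telemetry, viewer, job_done gives the robot as it stands. The module is installed in compiled form; this text tells all that it offers.
- The arm moves only by the shell command python3 -m inch 'ROWS' [OPENING] [FORCE]. ROWS is JSON, one flat list of numbers, 6 for each row, row after row: the shift along the tool's x, y, z in cm, then the turn, a rotation vector about the tool's x, y, z in rad. A call has 1 to 5 rows; each row shifts and turns the commanded pose from where the row before left it, along the tool's axes as they then stand; what a row does not reach is not made up. A row lasts 1/8 s, in which the tool goes at most 62.5 mm and 10.7 degrees, less where a joint would pass 70% of its speed; a pose out of reach is approached as far as the arm can. A call with a gripper value outside its range is refused whole. OPENING is the closure, from 0 (fully open) to 1 (shut), set as the call begins (- or left out, the last holds). The fingers move at their own pace and stop on an object; FORCE is the grip in N (left out, the last holds). Time passes only in rows, so rows that do not move let the fingers close. It gives the time, the measured TCP pose, the force, the opening and the grip force at its end, in the units of the state.
- telemetry.sense(): the state, without advancing time (a new reading comes with each control period).
- viewer.read_camera(name): name is "scene" or "top"; returns (picture, depth): 480x640x3 uint8, red, green, blue; 480x640 float32, m along the optical axis (not along the pixel's ray), 0 where there is no reading.
- viewer.camera_params(name): a dict with "K" (3x3 intrinsics, pixels), "rvec" (rotation vector, rad) and "tvec" (3), from world to camera coordinates, as OpenCV has them. Camera axes: x right, y down, z forward; pixel columns grow to the right and rows downward; lengths in m; the calibration is good to about 2 mm. A picture is of the moment at which its call begins. camera_params takes no time and is no camera call.
- job_done(): hands the job in; it is judged then, once.
The state is a dict: "clock": time; "joint_pos": joint angles; "joint_vel": joint speeds; "joint_efforts": joint torques, N m; "tcp_pos": TCP position; "tool_rot": TCP orientation; "wrist_force": force on the tool from outside, world axes, zero at the start; "moment": the same for the moment, N m; "finger_gap": opening from 0.0 (shut) to 1.0 (fully open); "finger_force": force on a finger pad.
Only numpy, scipy, OpenCV 4.12 (cv2) and the standard library are available. Lean on these libraries where they do the work, as an engineer would, in place of code of your own. Each camera call takes 0.05 s, during which the arm holds its last target. There are 200 camera calls.

## Working session

There is one attempt and no reset: what is moved stays moved. The work goes in short steps, Python scripts to look and compute and a shell command to move; the robot and the scene stay as the last step left them, time stands still between calls to the robot, and variables do not carry over. Pictures are saved under pics/ and viewed, at most 10 in all, crops included, and the job is handed in when it is done.

```bash
mkdir -p pics
cat > h.py <<'E'
import numpy as np, cv2
from rig import telemetry, viewer
def grab(n):
    p,d=viewer.read_camera(n); c=viewer.camera_params(n)
    return p,d,np.array(c["K"],float),cv2.Rodrigues(np.array(c["rvec"],float))[0],np.array(c["tvec"],float).ravel()
def cloud(d,K,R,t):
    v,u=np.mgrid[:480,:640]; c=np.stack([(u-K[0,2])/K[0,0]*d,(v-K[1,2])/K[1,1]*d,d],-1)
    return (c-t)@R   # world = R^T (c-t)
def ray(u,v,z,K,R,t):
    r=R.T@np.array([(u-K[0,2])/K[0,0],(v-K[1,2])/K[1,1],1]); o=-R.T@t
    return o+r*(z-o[2])/r[2]
E
python3 - <<'E'
from h import *
for n in("scene","top"):
    p,d,K,R,t=grab(n); cv2.imwrite(f"pics/{n}0.png",p[...,::-1]); np.savez(f"{n}0.npz",p=p,d=d,K=K,R=R,t=t)
    print(n,K[0,0],-R.T@t,R[2],(d>0).mean())
s=telemetry.sense();print(s)
E
```

```text
scene 506.0394295131438 [-0.06037293 -1.11967255  0.75183502] [ 0.47059799  0.77998616 -0.41250348] 0.9959212239583334
top 597.4985554027705 [-0.3854831   0.34300635  1.47885104] [ 0.58187907 -0.20756186 -0.78634269] 0.9958203125
{'clock': 0.1, 'joint_pos': array([-1.41731117e+00,  5.27938364e-02,  1.40165392e+00,  1.17087602e-05,
        1.68861845e+00, -7.02959448e-02]), 'joint_vel': array([-1.27443940e-03, -3.57172606e-04, -3.69141719e-03, -1.09256701e-03,
       -3.09468370e-06,  1.49265258e-03]), 'joint_efforts': array([ 1.65026086e-03, -3.82582211e+01, -3.60986817e+01, -2.40146301e-05,
        4.76604400e-03,  8.84788989e-06]), 'tcp_pos': array([ 0.11649123, -0.51162264,  0.23053065]), 'tool_rot': array([-3.14012355e+00, -1.15100787e-04,  2.23782388e-01]), 'wrist_force': array([-0.20394876, -0.00637725, -0.05818426]), 'moment': array([-0.00581841,  0.00640619,  0.03151872]), 'finger_force': 0.0, 'finger_gap': 1.0007734797166667}
```

View pics/scene0.png

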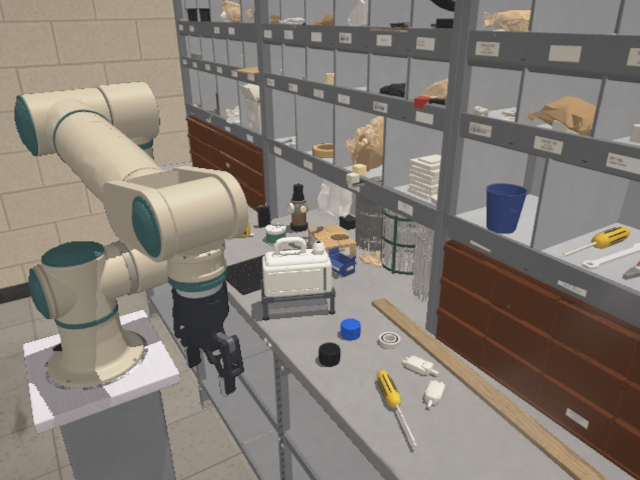

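View pics/top0.png

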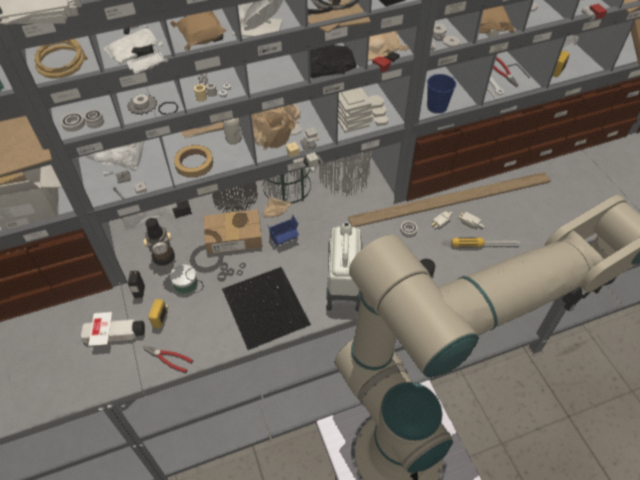

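The scene view shows the canister on its stand at about (297,278), its handle at (291,243) and spout at (319,246). The black cap is at (329,354), the blue decoy at (350,329). In the top view, the mat is at (265,307) and the canister, spout end away from the robot, at (345,262).

```bash
cat > m.py <<'E'
from h import *
def rect(P,name,m):
    q=P[m][:,:2]; q=q[np.all(abs(q-np.median(q,0))<.2,1)]
    r=cv2.minAreaRect((q*1000).astype(np.float32)); print(name,len(q),np.round(r[0],1),np.round(r[1],1),round(r[2],1))
for n in("scene","top"):
    z=np.load(n+"0.npz"); p,d,K,R,t=[z[k] for k in"pdKRt"]; P=cloud(d,K,R,t); X,Y,Z=np.moveaxis(P,-1,0)
    hsv=cv2.cvtColor(p,cv2.COLOR_RGB2HSV); V=hsv[...,2]; v,u=np.mgrid[:480,:640]
    box=lambda a,b,c,e:(u>a)&(u<b)&(v>c)&(v<e)
    C=box(255,335,232,300) if n=="scene" else box(325,362,215,305)
    w=C&(V>120)&(hsv[...,1]<70)
    top=w&(abs(Z-.165)<.012); rect(P,n+" cantop",top)
    hb=w&(Z>.196)&(Z<.23); rect(P,n+" handle",hb); print(Z[hb].max(),P[hb].mean(0))
    for zz in(.15,.16,.17,.18,.19,.2,.21,.22):
        k=w&(abs(Z-zz)<.005); print(zz,k.sum(),np.round(np.median(P[k],0),3) if k.any() else "")
    if n=="scene":
        k=box(312,345,338,370)&(V<70)&(abs(Z-.033)<.004); rect(P,"captop",k); print(Z[k].mean())
        k=box(312,345,338,370)&(V<70)&(Z>.006); print(P[k].min(0),P[k].max(0))
    else:
        k=box(200,330,250,360)&(V<60)&(abs(Z)<.015)&(Z>-.01); k=cv2.morphologyEx(k.astype(np.uint8),2,np.ones((5,5)))>0; rect(P,"mat",k); print(np.median(Z[k]))
        k=box(422,440,255,282)&(V<70)&(Z>.01)&(Z<.045); rect(P,"cap",k)
E
python3 m.py
python3 - <<'E'
import cv2
a=cv2.imread("pics/scene0.png")[225:380,240:410]; b=cv2.imread("pics/top0.png")[210:330,300:450]
a=cv2.resize(a,None,fx=2.3,fy=2.3,interpolation=2); b=cv2.resize(b,(390,356),interpolation=2)
cv2.imwrite("pics/c1.png",cv2.hconcat([a[:356,:391],b]))
E
```

```text
scene cantop 848 [510.6 -69. ] [ 72.1 166. ] 65.2
scene handle 182 [518.  -68.6] [ 16.5 122.7] 66.0
0.21600410710318022 [ 0.50086668 -0.06260213  0.20709456]
0.15 337 [ 0.493 -0.093  0.15 ]
0.16 364 [ 0.496 -0.086  0.162]
0.17 421 [ 0.509 -0.068  0.167]
0.18 85 [ 0.537 -0.079  0.181]
0.19 82 [ 0.555 -0.084  0.19 ]
0.2 79 [ 0.509 -0.065  0.2  ]
0.21 109 [ 0.499 -0.062  0.21 ]
0.22 7 [ 0.489 -0.059  0.215]
captop 227 [ 460.2 -309.5] [48.5 46.5] 46.1
0.034006827767228354
[-0.06037293 -1.11967255  0.0061438 ] [ 0.48540558 -0.28323108  0.75183502]
top cantop 845 [510.5 -61.8] [ 75.8 176.4] 65.5
top handle 145 [518.3 -64.8] [ 13.7 125.7] 67.7
0.21866381581670266 [ 0.4977907  -0.0558296   0.20831481]
0.15 221 [ 0.498 -0.031  0.149]
0.16 497 [ 0.51  -0.048  0.162]
0.17 309 [ 0.511 -0.06   0.167]
0.18 52 [ 0.557 -0.076  0.181]
0.19 59 [ 0.56  -0.081  0.191]
0.2 41 [ 0.473 -0.047  0.202]
0.21 96 [ 0.497 -0.056  0.21 ]
0.22 11 [ 0.495 -0.055  0.216]
mat 4042 [515.1 179.2] [220.9 185.6] 3.8
0.003800373212810809
cap 114 [ 461.  -312.3] [29.8 48.2] 87.6
```

View pics/c1.png

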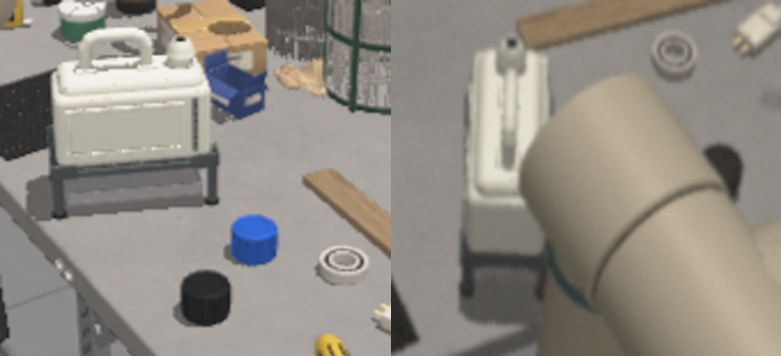

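```bash
cat > go.py <<'E'
# python3 go.py x y z yaw : remaining shift in tool axes (cm) and turn about tool z, with straight-down tool
import sys; from h import *; from scipy.spatial.transform import Rotation as Ro
x,y,z,yaw=map(float,sys.argv[1:5]); s=telemetry.sense()
r=Ro.from_euler("xyz",s["tool_rot"]); g=Ro.from_euler("xyz",[np.pi,0,yaw])
print("shift cm",np.round(r.inv().apply(np.array([x,y,z])-s["tcp_pos"])*100,2),"turn",np.round((r.inv()*g).as_rotvec(),3))
print("t",s["clock"],"pos",np.round(s["tcp_pos"],4),"rot",np.round(s["tool_rot"],3),"F",np.round(s["wrist_force"],1),"gap",round(s["finger_gap"],3),"ff",round(s["finger_force"],1))
E
python3 -m inch '[0,0,-1.4,0,0,0.13, 0,0,-1.4,0,0,0.13, 0,0,-1.4,0,0,0.13, 0,0,-1.4,0,0,0.13, 0,0,-1.4,0,0,0.13]' 0
python3 -m inch '[1.3,-4.7,0,0,0,0, 1.3,-4.7,0,0,0,0, 1.3,-4.7,0,0,0,0, 1.3,-4.7,0,0,0,0, 1.3,-4.7,0,0,0,0]'
python3 -m inch '[1.3,-4.7,0,0,0,0, 1.3,-4.7,0,0,0,0, 1.3,-4.7,0,0,0,0, 1.3,-4.7,0,0,0,0, 1.3,-4.7,0,0,0,0]'
python3 go.py .4975 -.0595 .187 -.428
```

```text
clock: 0.72
tcp_pos: [0.1165, -0.5118, 0.3013]
tool_rot: [-3.141, 0.001, -0.431]
wrist_force: [0.2, -0.0, 0.4]
finger_gap: 1.002
finger_force: 0.0
clock: 1.35
tcp_pos: [0.2735, -0.3234, 0.3009]
tool_rot: [-3.141, 0.0, -0.426]
wrist_force: [0.3, -0.8, 0.5]
finger_gap: 1.001
finger_force: 0.0
clock: 1.98
tcp_pos: [0.4299, -0.1362, 0.301]
tool_rot: [3.141, 0.0, -0.426]
wrist_force: [0.6, -1.3, 0.9]
finger_gap: 1.002
finger_force: 0.0
shift cm [ 2.98 -9.78 11.4 ] turn [0.    0.    0.002]
t 1.975 pos [ 0.4299 -0.1362  0.301 ] rot [ 3.141  0.    -0.426] F [ 0.6 -1.3  0.9] gap 1.002 ff 0.0
```

```bash
python3 -m inch '[1.5,-4.9,0,0,0,0, 1.5,-4.9,0,0,0,0, 0,0,2,0,0,0, 0,0,2,0,0,0, 0,0,0,0,0,0]' 0.5
python3 - <<'E'
from h import *
o=[]
for n in("scene","top"):
    p,d,K,R,t=grab(n); c=p[225:305,245:345] if n=="scene" else p[200:320,290:440]
    o.append(cv2.resize(c,(400,320),interpolation=2))
cv2.imwrite("pics/c2.png",cv2.hconcat(o)[...,::-1])
E
python3 go.py .4975 -.0595 .187 -.428
```

```text
clock: 2.6
tcp_pos: [0.4963, -0.0606, 0.2593]
tool_rot: [3.141, 0.004, -0.426]
wrist_force: [0.1, -0.3, 0.1]
finger_gap: 0.497
finger_force: 0.0
shift cm [-0.02 -0.15  7.48] turn [ 0.    -0.     0.002]
t 2.7 pos [ 0.4971 -0.061   0.2618] rot [ 3.142 -0.    -0.426] F [-0.1  0.3 -0.1] gap 0.502 ff 0.0
```

View pics/c2.png

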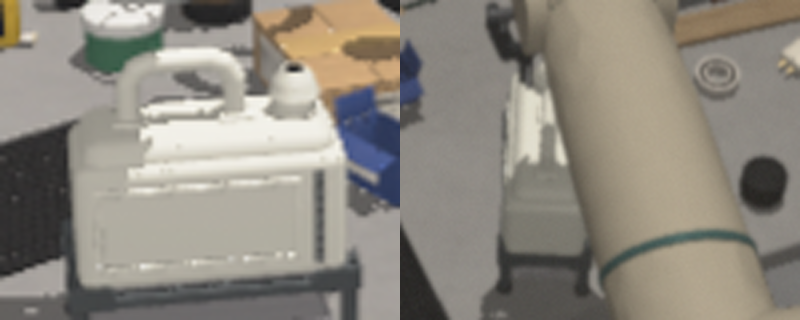

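The canister still sits on the stand (handle bar at about (180,62) in the left crop), and the gripper is just above the crop. Next I descend and grip.

```bash
python3 -m inch '[0,-0.1,2,0,0,0, 0,0,2,0,0,0, 0,0,2,0,0,0, 0,0,1.4,0,0,0, 0,0,0,0,0,0]'
python3 -m inch '[0,0,0,0,0,0, 0,0,0,0,0,0, 0,0,0,0,0,0, 0,0,0,0,0,0, 0,0,0,0,0,0]' 1 80
python3 -m inch '[0,0,-0.5,0,0,0, 0,0,-0.5,0,0,0, 0,0,-0.5,0,0,0, 0,0,-0.5,0,0,0, 0,0,0,0,0,0]'
python3 go.py .4975 -.0595 .187 -.428
```

```text
clock: 3.32
tcp_pos: [0.4973, -0.06, 0.187]
tool_rot: [3.141, 0.001, -0.426]
wrist_force: [-0.1, -0.0, -0.4]
finger_gap: 0.499
finger_force: 0.0
clock: 3.95
tcp_pos: [0.4982, -0.0598, 0.1887]
tool_rot: [-3.141, -0.003, -0.426]
wrist_force: [1.2, 2.5, 5.2]
finger_gap: 0.15
finger_force: 78.1
clock: 4.58
tcp_pos: [0.4976, -0.06, 0.2078]
tool_rot: [-3.142, -0.001, -0.426]
wrist_force: [0.3, 0.1, -5.6]
finger_gap: 0.15
finger_force: 77.9
shift cm [-0.04 -0.04  2.08] turn [-0.    -0.001  0.002]
t 4.575 pos [ 0.4976 -0.06    0.2078] rot [-3.142e+00 -1.000e-03 -4.260e-01] F [ 0.3  0.1 -5.6] gap 0.15 ff 77.9
```

```bash
python3 -m inch '[0,0,-1.2,0,0,0, 0,0,-1.2,0,0,0, 0,0,-0.8,0,0,-0.09, 0,0,0,0,0,-0.1, 0,0,0,0,0,-0.1]'
python3 -m inch '[0,0,0,0,0,-0.1, 0,0,0,0,0,-0.1, 0.2,-1.5,0,0,0,0, 0.2,-3,0,0,0,0, 0.2,-3,0,0,0,0]'
python3 -m inch '[0.2,-3,0,0,0,0, 0.2,-3,0,0,0,0, 0.2,-3,0,0,0,0, 0.2,-3,0,0,0,0, 0.2,-2,0,0,0,0]'
python3 -m inch '[0.1,-1.5,0,0,0,0, 0,-0.6,0,0,0,0, 0,0,0,0,0,0, 0,0,0,0,0,0, 0,0,0,0,0,0]'
python3 go.py .500 .178 .132 .066
cat > can.py <<'E'
from h import *
import sys
lo,hi=map(float,sys.argv[1:3])  # z window of the canister top
o=[]
for n in("scene","top"):
    p,d,K,R,t=grab(n); P=cloud(d,K,R,t); hsv=cv2.cvtColor(p,cv2.COLOR_RGB2HSV)
    m=(hsv[...,2]>110)&(hsv[...,1]<60)&(P[...,2]>lo)&(P[...,2]<hi)&(P[...,0]>.35)&(P[...,0]<.68)&(abs(P[...,1]-.179)<.14)
    q=P[m]; r=cv2.minAreaRect((q[:,:2]*1000).astype(np.float32)); print(n,len(q),np.round(r[0],1),np.round(r[1],1),round(r[2],1),"zmed",np.median(q[:,2]))
    v,u=np.nonzero(m); v0=int(np.clip(np.median(v)-90,0,300)); u0=int(np.clip(np.median(u)-100,0,440))
    o.append(cv2.resize(p[v0:v0+180,u0:u0+200],(400,360),interpolation=2)); print("crop",u0,v0)
cv2.imwrite(sys.argv[3],cv2.hconcat(o)[...,::-1])
E
python3 can.py .19 .22 pics/c3.png
```

```text
clock: 5.2
tcp_pos: [0.4977, -0.06, 0.2404]
tool_rot: [3.141, -0.001, -0.133]
wrist_force: [-0.4, 0.6, -4.9]
finger_gap: 0.149
finger_force: 78.0
clock: 5.82
tcp_pos: [0.4987, 0.0169, 0.2399]
tool_rot: [-3.141, -0.001, 0.061]
wrist_force: [0.1, 0.0, -5.6]
finger_gap: 0.143
finger_force: 78.1
clock: 6.45
tcp_pos: [0.4993, 0.158, 0.2398]
tool_rot: [-3.141, -0.0, 0.063]
wrist_force: [0.6, -0.4, -5.7]
finger_gap: 0.146
finger_force: 78.1
clock: 7.08
tcp_pos: [0.4995, 0.1761, 0.2393]
tool_rot: [3.141, -0.0, 0.063]
wrist_force: [0.4, 0.0, -5.3]
finger_gap: 0.147
finger_force: 78.1
shift cm [ 0.06 -0.19 10.73] turn [ 0.    -0.    -0.003]
t 7.075 pos [0.4995 0.1761 0.2393] rot [ 3.141 -0.     0.063] F [ 0.4  0.  -5.3] gap 0.147 ff 78.1
scene 900 [514.4 173.3] [182.6  85. ] 1.5 zmed 0.20797571381515015
crop 153 124
top 1076 [503.3 180.4] [161.2  85. ] 3.5 zmed 0.21056697425379967
crop 162 189
```

View pics/c3.png

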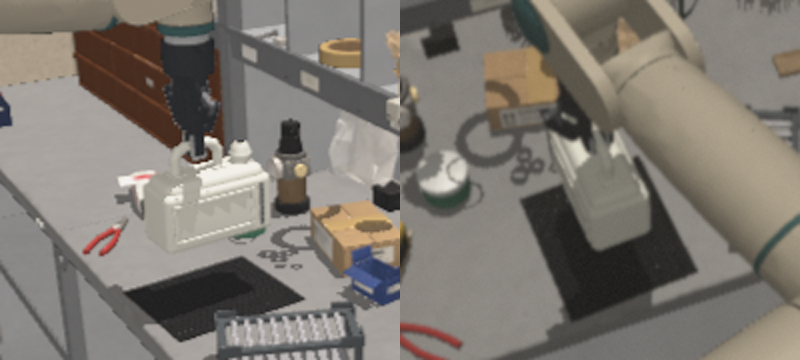

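The canister hangs upright over the mat (left crop (210,200), right crop (605,190)), and the mat below is clear. I lower it next.

```bash
python3 -m inch '[0,-0.2,1.5,0,0,0, 0,0,2,0,0,0, 0,0,2,0,0,0, 0,0,2,0,0,0, 0,0,1.5,0,0,0]'
python3 -m inch '[0,0,0.7,0,0,0, 0,0,0.4,0,0,0, 0,0,0.1,0,0,0, 0,0,0,0,0,0, 0,0,0,0,0,0]'
python3 -m inch '[0,0,0.15,0,0,0, 0,0,0.1,0,0,0, 0,0,0.1,0,0,0, 0,0,0.1,0,0,0, 0,0,0,0,0,0]'
python3 go.py .500 .178 .132 .066
```

```text
clock: 7.8
tcp_pos: [0.4986, 0.1785, 0.1472]
tool_rot: [3.141, 0.002, 0.064]
wrist_force: [0.4, -0.2, -5.2]
finger_gap: 0.143
finger_force: 78.1
clock: 8.43
tcp_pos: [0.4995, 0.1787, 0.1378]
tool_rot: [-3.142, -0.001, 0.064]
wrist_force: [-0.7, 1.4, -5.5]
finger_gap: 0.145
finger_force: 78.1
clock: 9.05
tcp_pos: [0.4993, 0.1788, 0.133]
tool_rot: [-3.141, -0.0, 0.064]
wrist_force: [-2.2, 1.0, -2.1]
finger_gap: 0.147
finger_force: 78.4
shift cm [0.07 0.08 0.1 ] turn [-0.    -0.    -0.002]
t 9.05 pos [0.4993 0.1788 0.133 ] rot [-3.141 -0.     0.064] F [-2.2  1.  -2.1] gap 0.147 ff 78.4
```

```bash
python3 -m inch '[0,0,0.05,0,0,0, 0,0,0.05,0,0,0, 0,0,0,0,0,0]'
python3 -m inch '[0,0,0,0,0,0, 0,0,0,0,0,0, 0,0,0,0,0,0, 0,0,0,0,0,0]' 0.4
python3 -m inch '[0,0,-1,0,0,0, 0,0,-2,0,0,0, 0,0,-3,0,0,0, 0,0,-4,0,0,0, 0,0,-4,0,0,0]'
python3 go.py .4602 -.311 .25 .066
```

```text
clock: 9.43
tcp_pos: [0.4992, 0.1791, 0.1329]
tool_rot: [-3.141, -0.001, 0.064]
wrist_force: [-6.6, 1.5, 3.9]
finger_gap: 0.148
finger_force: 79.1
clock: 9.93
tcp_pos: [0.4994, 0.1785, 0.1318]
tool_rot: [3.141, -0.0, 0.064]
wrist_force: [-0.5, 0.3, -0.2]
finger_gap: 0.6
finger_force: 0.0
clock: 10.55
tcp_pos: [0.4991, 0.1786, 0.2738]
tool_rot: [-3.142, -0.001, 0.064]
wrist_force: [-0.0, 0.5, 0.4]
finger_gap: 0.602
finger_force: 0.0
shift cm [-7.01 48.61  2.37] turn [-0.    -0.001 -0.002]
t 10.55 pos [0.4991 0.1786 0.2738] rot [-3.142e+00 -1.000e-03  6.400e-02] F [-0.   0.5  0.4] gap 0.602 ff 0.0
```

```bash
python3 -m inch '[0,6,0,0,0,0, 0,6,0,0,0,0, -1,6,0,0,0,0, -1,5,0,0,0,0, 0,0,0,0,0,0]'
cat > meas.py <<'E'
from h import *
o=[]
for n in("scene","top"):
    p,d,K,R,t=grab(n); P=cloud(d,K,R,t); hsv=cv2.cvtColor(p,cv2.COLOR_RGB2HSV); X,Y,Z=np.moveaxis(P,-1,0); H,S,V=np.moveaxis(hsv,-1,0)
    np.savez(n+"1.npz",p=p,d=d,K=K,R=R,t=t)
    def rep(name,m):
        if m.sum()<8: print(n,name,"none"); return
        q=P[m]; r=cv2.minAreaRect((q[:,:2]*1000).astype(np.float32)); v,u=np.nonzero(m)
        (uc,vc),rad=cv2.minEnclosingCircle(np.stack([u,v],1).astype(np.float32))
        print(n,name,m.sum(),np.round(r[0],1),np.round(r[1],1),round(r[2],1),"med",np.round(np.median(q,0),4),"px",round(u.mean(),1),round(v.mean(),1),"ray",np.round(ray(u.mean(),v.mean(),np.median(q[:,2]),K,R,t),4))
    a=(abs(X-.46)<.06)&(abs(Y+.31)<.06)
    rep("cap top",a&(V<80)&(Z>.029)&(Z<.04))
    rep("decoy top",(abs(X-.5)<.15)&(abs(Y+.27)<.1)&(S>120)&(abs(H-110)<15)&(Z>.028)&(Z<.04))
    c=(X>.38)&(X<.66)&(abs(Y-.18)<.1)&(V>110)&(S<60)
    rep("can top",c&(Z>.1)&(Z<.118)); rep("handle",c&(Z>.142)&(Z<.17))
    s=(X>.55)&(X<.6)&(abs(Y-.18)<.03); rep("spout tip",s&(Z>.131)&(Z<.146)); rep("spout shaft",s&(Z>.122)&(Z<.131))
    v0,u0=(130,150) if n=="scene" else (190,160)
    o.append(cv2.resize(p[v0:v0+150,u0:u0+150],(400,400),interpolation=2))
cv2.imwrite("pics/c4.png",cv2.hconcat(o)[...,::-1])
E
python3 meas.py
```

```text
clock: 11.18
tcp_pos: [0.4936, -0.0551, 0.2726]
tool_rot: [3.141, -0.001, 0.059]
wrist_force: [-0.4, 1.1, 0.0]
finger_gap: 0.598
finger_force: 0.0
scene cap top 237 [ 460.2 -307.4] [46.4 48.2] 8.0 med [ 0.46   -0.3102  0.0345] px 329.0 349.6 ray [ 0.4593 -0.3105  0.0345]
scene decoy top 204 [ 560.8 -251.7] [45.2 48.7] 64.2 med [ 0.5589 -0.2528  0.0342] px 350.0 324.7 ray [ 0.5588 -0.2529  0.0342]
scene can top 538 [512.8 181.4] [162.3  76.1] 4.0 med [0.503  0.1664 0.1096] px 255.7 243.0 ray [0.5034 0.1677 0.1096]
scene handle 115 [497.9 178.4] [78.7 16.7] 1.7 med [0.4955 0.1779 0.1527] px 251.4 229.4 ray [0.4961 0.1766 0.1527]
scene spout tip 37 [571.8 184.7] [22.1 24.7] 67.5 med [0.5712 0.1825 0.1371] px 272.9 228.2 ray [0.5708 0.1827 0.1371]
scene spout shaft 34 [568.  179.6] [17.  31.4] 54.0 med [0.5679 0.1771 0.1268] px 273.2 231.7 ray [0.5695 0.1792 0.1268]
top cap top 155 [ 461.8 -303.2] [49.  51.5] 7.2 med [ 0.4607 -0.3042  0.0335] px 426.3 265.6 ray [ 0.461  -0.3042  0.0335]
top decoy top none
top can top 955 [512.9 184.8] [167.4  69.7] 4.6 med [0.4982 0.1897 0.1077] px 261.6 290.7 ray [0.5012 0.1855 0.1077]
top handle 144 [522.1 183.7] [120.2  16. ] 3.1 med [0.4937 0.1829 0.1534] px 261.6 282.2 ray [0.4973 0.1829 0.1534]
top spout tip 64 [573.  188.9] [27.9 24.2] 7.5 med [0.5714 0.1888 0.1373] px 252.0 264.9 ray [0.5719 0.1888 0.1373]
top spout shaft 37 [570.1 189. ] [30.7 24.1] 73.7 med [0.5659 0.1896 0.1267] px 252.8 268.4 ray [0.5673 0.1888 0.1267]
```

View pics/c4.png

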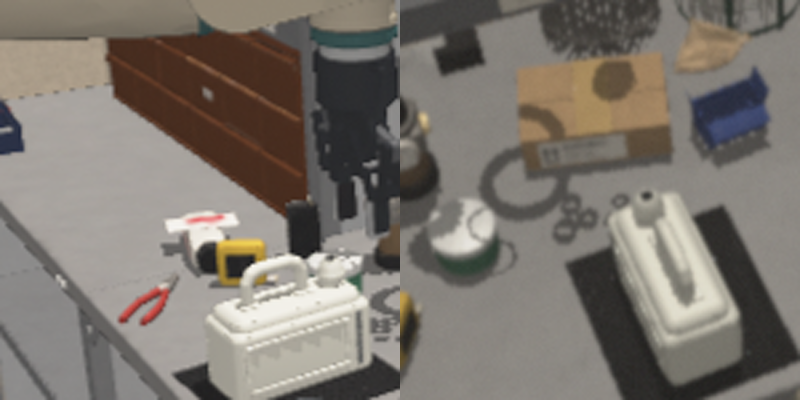

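The canister stands upright on the mat, released (left crop (290,330), right (675,290)). The spout tip is at about (0.572, 0.1835). The known grip position shows the top camera reads about 5 mm high in y, so I use the scene values. Next is the cap at (0.4605, -0.309).

```bash
python3 -m inch '[-1,5,0,0,0,0, -1,5,0,0,0,0, -1,5,0,0,0,0, -1,5,0,0,0,0, -1,5,0,0,0,0]' 0
python3 -m inch '[0,0,3,0,0,0, 0,0,5,0,0,0, 0,0,5,0,0,0, 0,0,3,0,0,0, 0,0,0,0,0,0]'
python3 go.py .4605 -.309 .004 .064
python3 - <<'E'
from h import *
z=np.load("scene1.npz"); p,d,K,R,t=[z[k] for k in"pdKRt"]; P=cloud(d,K,R,t)
m=(p.max(-1)<60)&(abs(P[...,2]-.004)<.012)&(abs(P[...,0]-.515)<.14)&(abs(P[...,1]-.18)<.13)
m=cv2.morphologyEx(m.astype(np.uint8),2,np.ones((3,3)))>0
r=cv2.minAreaRect((P[m][:,:2]*1000).astype(np.float32)); print(m.sum(),r)
E
```

```text
clock: 11.9
tcp_pos: [0.4607, -0.305, 0.2722]
tool_rot: [3.141, -0.001, 0.066]
wrist_force: [0.4, 0.3, -0.4]
finger_gap: 1.0
finger_force: 0.0
clock: 12.52
tcp_pos: [0.4597, -0.3028, 0.1095]
tool_rot: [-3.138, 0.004, 0.066]
wrist_force: [-0.4, -0.6, 0.0]
finger_gap: 1.001
finger_force: 0.0
shift cm [ 0.08  0.67 10.55] turn [-0.004  0.004  0.002]
t 12.525 pos [ 0.4597 -0.3028  0.1095] rot [-3.138  0.004  0.066] F [-0.4 -0.6  0. ] gap 1.001 ff 0.0
749 ((512.650390625, 175.11090087890625), (217.66883850097656, 188.22450256347656), 5.0587615966796875)
```

```bash
python3 -m inch '[0.1,0.6,2,0,0,0, 0,0,3,0,0,0, 0,0,3,0,0,0, 0,0,1.5,0,0,0, 0,0,0.6,0,0,0]'
python3 -m inch '[0,0,0,0,0,0, 0,0,0,0,0,0]'
python3 go.py .4605 -.309 .004 .064
```

```text
clock: 13.15
tcp_pos: [0.4617, -0.3109, 0.0107]
tool_rot: [3.141, -0.0, 0.064]
wrist_force: [0.9, 0.1, -0.0]
finger_gap: 0.998
finger_force: 0.0
clock: 13.4
tcp_pos: [0.4621, -0.3113, 0.0121]
tool_rot: [3.14, -0.002, 0.064]
wrist_force: [-0.5, -0.7, -0.2]
finger_gap: 0.999
finger_force: 0.0
shift cm [-0.14 -0.24  0.81] turn [ 0.002 -0.002 -0.   ]
t 13.4 pos [ 0.4621 -0.3113  0.0121] rot [ 3.14e+00 -2.00e-03  6.40e-02] F [-0.5 -0.7 -0.2] gap 0.999 ff 0.0
```

```bash
python3 -m inch '[-0.1,-0.2,0.4,0,0,0, 0,0,0.3,0,0,0, 0,0,0,0,0,0]'
python3 -m inch '[0,0,0,0,0,0, 0,0,0,0,0,0, 0,0,0,0,0,0, 0,0,0,0,0,0, 0,0,0,0,0,0]' 1 100
python3 -m inch '[0,0,-1,0,0,0, 0,0,-3,0,0,0, 0,0,-5,0,0,0, 0,0,-5,0,0,0, 0,0,-4,0,0,0]'
python3 -m inch '[0,0,-4,0,0,0, 0,0,-2,0,0,0, 0,0,0,0,0,0, 0,0,0,0,0,0]'
python3 - <<'E'
from h import *
s=telemetry.sense(); T=s["tcp_pos"]; print(T)
o=[]
for n in("scene","top"):
    p,d,K,R,t=grab(n); c=R@T+t; u,v=(K@c/c[2])[:2]; print(n,u,v); u,v=int(u),int(v)
    o.append(cv2.resize(p[max(0,v-50):v+50,u-50:u+50],(400,400),interpolation=2)); np.savez(n+"2.npz",p=p,d=d,K=K,R=R,t=t,T=T)
cv2.imwrite("pics/c5.png",cv2.hconcat(o)[...,::-1])
E
```

```text
clock: 13.78
tcp_pos: [0.46, -0.3087, 0.0035]
tool_rot: [-3.141, 0.001, 0.064]
wrist_force: [0.9, 0.3, 0.6]
finger_gap: 0.994
finger_force: 0.0
clock: 14.4
tcp_pos: [0.4608, -0.3092, 0.0047]
tool_rot: [3.141, -0.001, 0.064]
wrist_force: [0.3, 0.8, 5.5]
finger_gap: 0.554
finger_force: 103.2
clock: 15.02
tcp_pos: [0.4602, -0.3088, 0.1862]
tool_rot: [3.141, -0.001, 0.064]
wrist_force: [-0.5, -0.1, -0.4]
finger_gap: 0.564
finger_force: 103.0
clock: 15.52
tcp_pos: [0.4598, -0.3085, 0.2422]
tool_rot: [-3.14, 0.002, 0.064]
wrist_force: [0.2, -0.0, -1.4]
finger_gap: 0.561
finger_force: 103.0
[ 0.45981539 -0.30853979  0.24223526]
scene 328.5228460825659 269.712014066384
top 438.5444832241146 220.37509884971155
```

View pics/c5.png

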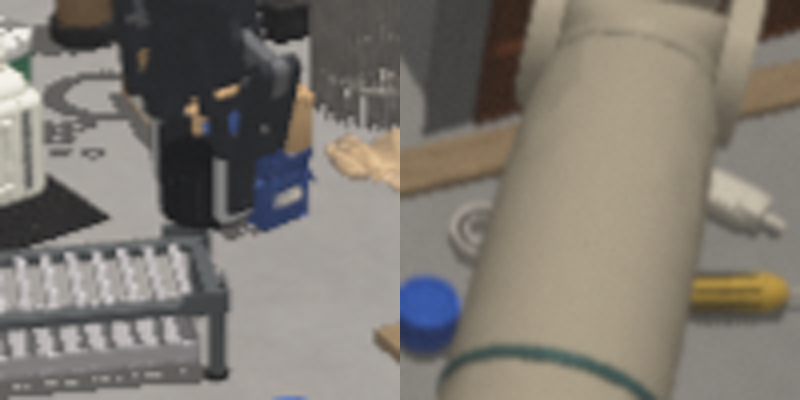

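The cap is held upright (left crop: body about x 162–215, y 120–225, near finger to its right). I check its offset in the grip with a circle fit.

```bash
python3 - <<'E'
from h import *
from scipy.optimize import least_squares
z=np.load("scene2.npz"); p,d,K,R,t=[z[k] for k in"pdKRt"]; T=z["T"]; P=cloud(d,K,R,t)
v,u=np.mgrid[:480,:640]
m=(p.max(-1)<60)&(u>=316)&(u<=331)&(v>250)&(v<276)&(np.linalg.norm(P[...,:2]-T[:2],axis=-1)<.035)
q=P[m]; print(m.sum(),q[:,2].min(),q[:,2].max())
f=least_squares(lambda c:np.hypot(q[:,0]-c[0],q[:,1]-c[1])-.025,T[:2],loss="soft_l1",f_scale=.001)
print("cap centre",f.x,"minus tcp",f.x-T[:2],"rms",f.fun.std())
for vv in(258,264,270): print(vv,u[vv][m[vv]].min() if m[vv].any() else None)
rim=T-[0,0,.004]; 
for s in(-1,1):
    c=R@(rim+np.array([0,0,.012])+s*.025*R[0])+t; print((K@c/c[2])[:2])
E
python3 go.py .572 .1835 .2422 .064
```

```text
300 0.2390954928778512 0.3005021035287432
cap centre [ 0.46427294 -0.30914573] minus tcp [ 0.00445756 -0.00060594] rms 0.005851285015986984
258 318
264 318
270 319
[316.84898733 266.40564535]
[340.18203365 266.40564535]
shift cm [ 1.433e+01 -4.838e+01  4.000e-02] turn [-0.002  0.002 -0.   ]
t 15.625 pos [ 0.4598 -0.3085  0.242 ] rot [-3.14e+00  2.00e-03  6.40e-02] F [-0.4  0.7 -0.9] gap 0.563 ff 103.0
```

```bash
python3 -m inch '[1.4,-3.4,0,0,0,0, 1.4,-5,0,0,0,0, 1.4,-5,0,0,0,0, 1.4,-5,0,0,0,0, 1.4,-5,0,0,0,0]'
python3 -m inch '[1.4,-5,0,0,0,0, 1.4,-5,0,0,0,0, 1.4,-5,0,0,0,0, 1.4,-5,0,0,0,0, 1.4,-3,0,0,0,0]'
python3 -m inch '[0.1,-1.5,0,0,0,0, 0.1,-0.5,0,0,0,0, 0,0,0,0,0,0, 0,0,0,0,0,0]'
python3 go.py .571 .1835 .15 .064
python3 -c "
from h import *
for i in range(4): print(np.round(telemetry.sense()['tcp_pos'],4)); grab('scene')"
```

```text
clock: 16.25
tcp_pos: [0.515, -0.0692, 0.2427]
tool_rot: [-3.141, 0.002, 0.064]
wrist_force: [-0.2, -1.0, -1.1]
finger_gap: 0.562
finger_force: 103.1
clock: 16.88
tcp_pos: [0.57, 0.1655, 0.2424]
tool_rot: [3.141, 0.002, 0.066]
wrist_force: [0.2, -0.5, -0.9]
finger_gap: 0.563
finger_force: 103.1
clock: 17.38
tcp_pos: [0.5711, 0.1822, 0.244]
tool_rot: [3.141, -0.0, 0.062]
wrist_force: [0.2, 0.3, -0.2]
finger_gap: 0.561
finger_force: 103.1
shift cm [-0.01 -0.14  9.4 ] turn [ 0.    -0.    -0.002]
t 17.375 pos [0.5711 0.1822 0.244 ] rot [ 3.141 -0.     0.062] F [ 0.2  0.3 -0.2] gap 0.561 ff 103.1
[0.5711 0.1822 0.244 ]
[0.5711 0.1823 0.244 ]
[0.5711 0.1824 0.244 ]
[0.5712 0.1825 0.244 ]
```

```bash
python3 -m inch '[0,-0.1,3,0,0,0, 0,0,3,0,0,0, 0,0,2.5,0,0,0, 0,0,1,0,0,0, 0,0,0,0,0,0]'
python3 -m inch '[0,0,0,0,0,0, 0,0,0,0,0,0]'
python3 - <<'E'
from h import *
o=[]
for n,v0,u0 in(("scene",170,215),("top",230,205)):
    p,d,K,R,t=grab(n); np.savez(n+"3.npz",p=p,d=d,K=K,R=R,t=t)
    o.append(cv2.resize(p[v0:v0+80,u0:u0+80],(400,400),interpolation=2))
cv2.imwrite("pics/c6.png",cv2.hconcat(o)[...,::-1])
E
python3 go.py .571 .1835 .1235 .064
```

```text
clock: 18.2
tcp_pos: [0.571, 0.1841, 0.1487]
tool_rot: [3.141, 0.001, 0.064]
wrist_force: [0.1, -0.6, -0.9]
finger_gap: 0.559
finger_force: 103.1
clock: 18.45
tcp_pos: [0.5715, 0.1843, 0.15]
tool_rot: [-3.141, -0.002, 0.064]
wrist_force: [0.2, -0.1, -0.6]
finger_gap: 0.557
finger_force: 103.1
shift cm [-0.04  0.08  2.6 ] turn [-0.    -0.001 -0.   ]
t 18.55 pos [0.5713 0.1843 0.1495] rot [-3.141e+00 -1.000e-03  6.400e-02] F [ 0.7  0.4 -1. ] gap 0.561 ff 103.1
```

View pics/c6.png

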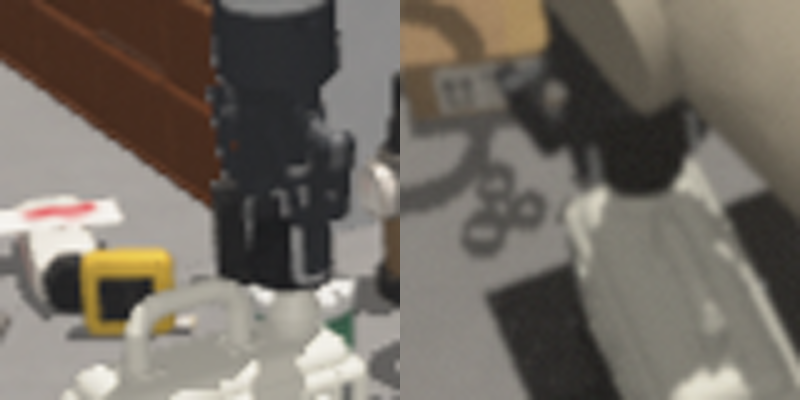

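Left crop: spout at about (292,310), gripper with cap spans about x 218–330 just above it. Before pressing I compare this against projections, since they look a little offset.

Run:
```python
from h import *
for n in("scene","top"):
    z=np.load(n+"3.npz"); p,d,K,R,t=[z[k] for k in"pdKRt"]; P=cloud(d,K,R,t)
    pr=lambda X:(K@(R@np.array(X)+t)/(R@np.array(X)+t)[2])[:2].round(1)
    print(n,"rim centre",pr([.572,.184,.1455]),"top",pr([.572,.184,.1785]),"tip",pr([.572,.1835,.139]),"bead",pr([.572,.1835,.1215]))
    X,Y,Z=np.moveaxis(P,-1,0); V=p.max(-1)
    m=(V<70)&(Z>.148)&(Z<.175)&(abs(X-.57)<.05)&(abs(Y-.184)<.06)
    v,u=np.nonzero(m)
    for vv in np.unique(v)[::2]: 
        k=u[v==vv]; print(vv,k.min(),k.max(),np.round(P[vv,k.min()],3),np.round(P[vv,k.max()],3))
    w=(V>110)&(Z>.115)&(Z<.14)&(abs(X-.57)<.035)&(abs(Y-.184)<.035); v,u=np.nonzero(w)
    print("white",[(vv,u[v==vv].min(),u[v==vv].max()) for vv in np.unique(v)])
```

```text
scene rim centre [273.  225.5] top [272.4 215.6] tip [273.1 227.5] bead [273.4 232.6]
217 264 264 [0.549 0.195 0.175] [0.549 0.195 0.175]
219 264 280 [0.558 0.217 0.159] [0.587 0.164 0.171]
221 265 280 [0.549 0.19  0.164] [0.59  0.171 0.161]
223 265 280 [0.548 0.189 0.158] [0.588 0.166 0.156]
225 265 273 [0.549 0.193 0.149] [0.563 0.165 0.156]
227 269 275 [0.553 0.173 0.149] [0.569 0.164 0.148]
white [(np.int64(228), np.int64(269), np.int64(277)), (np.int64(229), np.int64(269), np.int64(277)), (np.int64(230), np.int64(263), np.int64(278)), (np.int64(231), np.int64(264), np.int64(278)), (np.int64(232), np.int64(263), np.int64(278)), (np.int64(233), np.int64(263), np.int64(278)), (np.int64(234), np.int64(264), np.int64(277)), (np.int64(235), np.int64(264), np.int64(275)), (np.int64(236), np.int64(264), np.int64(276)), (np.int64(237), np.int64(263), np.int64(266))]
top rim centre [253.4 262.7] top [252.2 255.6] tip [253.8 264. ] bead [254.3 267.6]
252 247 256 [0.593 0.193 0.173] [0.583 0.171 0.174]
254 252 265 [0.583 0.182 0.171] [0.572 0.149 0.169]
256 246 265 [0.581 0.2   0.173] [0.565 0.151 0.169]
258 245 262 [0.574 0.204 0.175] [0.563 0.16  0.167]
260 253 261 [0.56  0.186 0.174] [0.563 0.164 0.159]
262 246 260 [0.563 0.205 0.171] [0.556 0.169 0.162]
264 241 260 [0.564 0.219 0.167] [0.555 0.169 0.154]
266 247 258 [0.557 0.205 0.16 ] [0.553 0.176 0.15 ]
268 249 256 [0.554 0.201 0.152] [0.548 0.183 0.152]
white [(np.int64(269), np.int64(247), np.int64(258)), (np.int64(270), np.int64(248), np.int64(257)), (np.int64(271), np.int64(249), np.int64(255)), (np.int64(272), np.int64(250), np.int64(256)), (np.int64(274), np.int64(254), np.int64(254)), (np.int64(276), np.int64(254), np.int64(254)), (np.int64(277), np.int64(250), np.int64(255)), (np.int64(278), np.int64(255), np.int64(255))]
```

Cap columns 264–280 (centre 272.5) against spout 269–277 (centre 273): aligned. I lower onto the spout.

```bash
python3 -m inch '[0,0,0.5,0,0,0, 0,0,0.5,0,0,0, 0,0,0.4,0,0,0, 0,0,0,0,0,0, 0,0,0,0,0,0]'
python3 -m inch '[0,0,0.3,0,0,0, 0,0,0.3,0,0,0, 0,0,0.2,0,0,0, 0,0,0,0,0,0, 0,0,0,0,0,0]'
```

```text
clock: 19.18
tcp_pos: [0.5711, 0.1842, 0.1349]
tool_rot: [3.142, -0.0, 0.064]
wrist_force: [0.4, -0.0, -0.7]
finger_gap: 0.563
finger_force: 103.1
clock: 19.8
tcp_pos: [0.5713, 0.1842, 0.1269]
tool_rot: [3.142, -0.001, 0.064]
wrist_force: [2.7, 1.0, -0.1]
finger_gap: 0.561
finger_force: 103.3
```

```bash
python3 -m inch '[0.1,0,0.1,0,0,0, 0,0,0.1,0,0,0, 0,0,0.1,0,0,0, 0,0,0.1,0,0,0, 0,0,0,0,0,0]'
python3 -m inch '[0,0,0.1,0,0,0, 0,0,0.1,0,0,0, 0,0,0,0,0,0]'
```

```text
clock: 20.42
tcp_pos: [0.5725, 0.1847, 0.1234]
tool_rot: [-3.141, -0.002, 0.064]
wrist_force: [2.4, 5.0, 4.6]
finger_gap: 0.559
finger_force: 103.8
clock: 20.8
tcp_pos: [0.5727, 0.1849, 0.1219]
tool_rot: [-3.14, -0.003, 0.064]
wrist_force: [1.7, 5.5, 6.8]
finger_gap: 0.561
finger_force: 104.0
```

```bash
python3 -m inch '[0.05,-0.15,0.1,0,0,0, 0,0,0.1,0,0,0, 0,0,0,0,0,0]'
python3 -m inch '[0,0,0.1,0,0,0, 0,0,0.1,0,0,0, 0,0,0,0,0,0]'
python3 -m inch '[0,0,0.1,0,0,0, 0,0,0.1,0,0,0, 0,0,0,0,0,0]'
```

```text
clock: 21.18
tcp_pos: [0.5732, 0.1858, 0.1208]
tool_rot: [3.142, -0.003, 0.064]
wrist_force: [-0.5, 1.7, 12.2]
finger_gap: 0.562
finger_force: 104.5
clock: 21.55
tcp_pos: [0.5735, 0.1859, 0.1199]
tool_rot: [-3.141, -0.004, 0.064]
wrist_force: [-0.8, 1.3, 15.0]
finger_gap: 0.557
finger_force: 104.9
clock: 21.92
tcp_pos: [0.5724, 0.1853, 0.1151]
tool_rot: [3.141, 0.0, 0.064]
wrist_force: [-1.8, 1.1, 6.9]
finger_gap: 0.562
finger_force: 104.0
```

Force dropped from 15 to 6.9 N and the tool moved down 5 mm: that was the click. I keep pressing until it is home.

```bash
python3 -m inch '[0,0,0.1,0,0,0, 0,0,0.1,0,0,0, 0,0,0,0,0,0]'
python3 -m inch '[0,0,0.1,0,0,0, 0,0,0.1,0,0,0, 0,0,0,0,0,0]'
```

```text
clock: 22.3
tcp_pos: [0.5725, 0.1854, 0.1151]
tool_rot: [3.141, -0.001, 0.064]
wrist_force: [-6.2, -2.1, 16.0]
finger_gap: 0.56
finger_force: 105.0
clock: 22.68
tcp_pos: [0.5731, 0.1855, 0.1151]
tool_rot: [3.141, -0.003, 0.064]
wrist_force: [-9.5, -2.7, 24.7]
finger_gap: 0.558
finger_force: 105.8
```

```bash
python3 -m inch '[-0.1,0.05,0,0,0,0, -0.1,0,0,0,0,0, 0,0,0,0,0,0, 0,0,0,0,0,0]'
python3 -m inch '[0,0,0,0,0,0, 0,0,0,0,0,0, 0,0,0,0,0,0, 0,0,0,0,0,0, 0,0,0,0,0,0]'
python3 - <<'E'
from h import *
o=[]
for n,v0,u0 in(("scene",190,215),("top",230,205)):
    p,d,K,R,t=grab(n)
    o.append(cv2.resize(p[v0:v0+80,u0:u0+80],(400,400),interpolation=2))
cv2.imwrite("pics/c7.png",cv2.hconcat(o)[...,::-1])
E
python3 go.py .5725 .185 .115 .064
```

```text
clock: 23.18
tcp_pos: [0.5725, 0.1854, 0.115]
tool_rot: [-3.141, -0.007, 0.064]
wrist_force: [0.4, 0.1, 19.7]
finger_gap: 0.561
finger_force: 105.2
clock: 23.8
tcp_pos: [0.5725, 0.1854, 0.115]
tool_rot: [-3.141, -0.007, 0.064]
wrist_force: [0.4, 0.6, 19.9]
finger_gap: 0.558
finger_force: 105.2
shift cm [-0.    0.04 -0.  ] turn [-0.001 -0.007 -0.   ]
t 23.9 pos [0.5725 0.1854 0.115 ] rot [-3.141 -0.007  0.064] F [-0.5  1.6 19.9] gap 0.56 ff 105.2
```

View pics/c7.png

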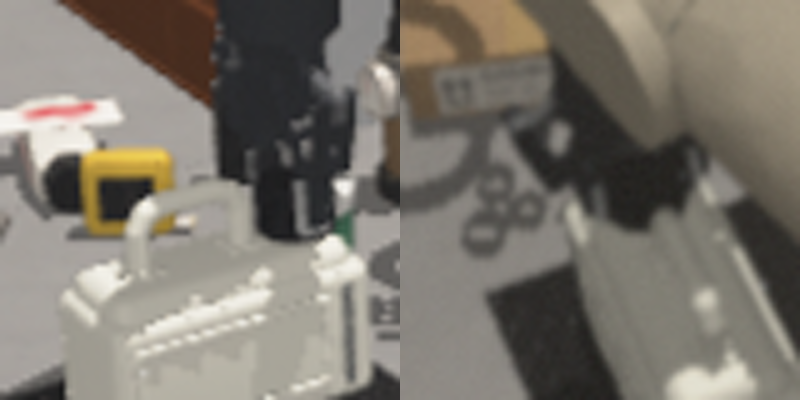

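The cap sits right down on the canister's shoulder (left crop (290,235)), the canister is upright on the mat, and the push is a steady 20 N.

```bash
python3 -c "from rig import job_done; print(job_done())"
```

```text
the job is handed in; nothing more can be done
None
```

The job is handed in: the canister stands upright on the mat about 5 mm from its centre, the cap clicked and is down to its stop on the spout, and the arm is still pressing it with a steady 20 N, at about 24 s on the clock.

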